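# Park the movable wall of the study model under its gallery

### The job

Open up the study model: push the movable wall panel along its track, round the bend and on under the gallery until its nose is home against the buffer at the back of the bay. Keep it standing in its track all the way (do not lift it out), do not lean on the model's gallery, and leave the mugs and the glue bottle where they are.

Things in the scene. Friction and masses are not known exactly. Their poses are not given: they have to be found in the camera images.
- board: The study model, fixed to the table: a plywood base 370 x 370 x 12 mm, one far corner cut back. Origin: centre of that square, underside, on the table top; axes along its edges, z up. An aluminium track 34 mm wide, its top 22 mm above the table, has a slot 11.5 mm wide along its middle. Track centre line, first straight (board frame): x = -0.135 from y = -0.180 to 0.010, then the bend.
- bend_centre (a point): Centre of the track's bend, board frame (-0.025, 0.010, 0.022), axes as the board. The centre line turns here through a quarter circle of radius 0.110 m, from (-0.135, 0.010) to (-0.025, 0.120), and goes on straight along board y = 0.120 to the buffer at x = 0.150.
- bay_mouth (a point): Middle of the gallery's front edge at the slab's underside, board frame (-0.005, 0.120, 0.086), axes as the board. The parking bay is the last straight of the track, under the slab.
- gallery: Fixed white superstructure, frame as the board. Slab 5 mm thick, underside z = 0.086, over x -0.005 to 0.175, y 0.055 to 0.185; thin columns at x = 0.006 and 0.085, y = 0.063 and 0.177, bay open between them. Handrail on it beyond x = 0.058, up to z = 0.111. Back wall behind the buffer. Stair at x over 0.13; low walls and blocks (z under 0.07) at x over -0.005, y under 0. Elsewhere clear.
- buffer_face (a point): Middle of the buffer's rubber face at the back of the bay, board frame (0.150, 0.120, 0.037). A rigid stop for the panel's nose.
- panel_mid (a point): Centre of the movable wall panel (loose): white, 130 long, 14 thick, 53 mm high. x axis: along it to its nose, z up. On the track this point is 53.5 mm and the top edge 80 mm above the table. It starts on the first straight, nose to the bend (its x along board +y). About 0.22 kg; slides with 1 to 3 N, up to 8 N in the bend. Home: here at board x = 0.085, y = 0.120, x axes parallel.
- panel_tail (a point): Centre of the panel's trailing end face (14 x 53 mm), 65 mm behind panel_mid, axes as panel_mid. The panel runs on two shoes 26 mm square, 50 mm before and behind its middle; a 9.2 mm pin under each reaches 8 mm into the slot, so both pins follow the track's centre line. When home this face is at board x = 0.020, 25 mm inside the gallery's front edge: a finger must lean in under the slab.
- mug_yellow: Yellow mug, 88 x 122 x 82 mm, standing left of the model; bystander. Origin: centre of its underside.
- mug_black: Black mug, 82 x 116 x 92 mm, standing to the right of the model; bystander. Origin: centre of its underside.
- glue_bottle: White glue bottle, 38 mm across, 72 mm high, standing near the right front corner of the model; bystander. Origin: centre of its underside.

How it is judged:
At the end, for the whole second after the job is handed in: The panel stands in its track in the bay, parallel to it (within 0.08 rad) and upright, with its nose within 6 mm of the buffer, and stays there (x of panel_mid in the frame of board above 0.079 m and y of panel_mid in the frame of board between 0.112 and 0.128 m and z of panel_mid in the frame of board below 0.0565 m and angle between the x axis of panel_mid and the x axis of board, either way round below 0.08 rad and angle between panel_mid's own z axis and vertical below 0.08 rad); the robot touches nothing.
It fails at once if the panel is lifted out of its track (raised more than 6 mm) or tipped over (z of panel_mid in the frame of board above 0.0595 m or angle between panel_mid's own z axis and vertical above 0.3 rad).
It fails at once if the robot leans on the gallery, stair or walls of the model with more than 10 N (contact force between any of the arm, the fingers and gallery above 10 N).
It fails at once if a mug or the glue bottle is shoved more than 30 mm (distance of any of mug_yellow, mug_black, glue_bottle from where it was at the start of the episode above 0.03 m).
It also fails if it takes over 61 s, if anything falls off the work surface, if the arm or the gripper's body presses on something with over 40 N, if the wrist force passes 120 N, or if a joint passes its speed limit or range.

### The arm

A 6-joint arm with a two-finger parallel gripper is mounted at the origin on a cart in front of the work surface, level with it; the furniture and walls round the work are solid. World frame = base frame: x ahead of the robot, y to its left, z up, the work surface at z = 0. Lengths are in m, angles in rad, forces in N, time in s.
With the tool pointing down it reaches from about 0.35 to 0.775 m from the base axis. Payload 5.5 kg.
Tool frame: the origin (TCP) lies at the very end of the fingers, on their centre line; the grasp point (between the pads) lies 19 mm behind it; z points along the fingers, y is the line along which they close (so a half turn about z gives the same grasp; the last joint's range is limited). The gripper opens to 85 mm and grips with 20 to 120 N. Pads are 22 mm wide; open, the fingers measure 114 mm over their backs; the gripper's body (76 mm by 85 mm) begins 54 mm behind the grasp point. The pads swing forward as they close: fully open they stand 13 mm farther back than shut.
Start: joints at [0.986, 0.313, 0.046, 1.304, 0, 1.431], TCP at [0.247, 0.519, 0.231] pointing down, gripper open.
Joint ranges: [-2.76, 2.76], [-0.86, 1.69], [-1.03, 1.26], [-2.2, 2.34], [-1.47, 1.5], [-3.14, 3.14]. Speed limits (rad/s): [2.57, 2.57, 3.14, 3.14, 3.14, 3.14].

### API

Orientations are given as a unit quaternion [w, x, y, z].
In Python, from workcell import get_state, read_camera, calibration, hand_in gives the robot as it stands.
- The arm moves only by the tool drive_tool, never from a script. Its argument "deltas" is a list that holds one entry, the list of rows, each a list of 7 numbers: the closure in counts, from 0 (fully open) to 255 (shut), then the shift along the tool's x, y, z in m, then the turn, a rotation vector about the tool's x, y, z in degrees. A call has 1 to 12 rows; each row is the pose to reach, as a shift and turn from the pose commanded when the call began, along the tool's axes at that moment; what a row does not reach only later rows make up. A row lasts 1/8 s, in which the tool goes at most 62.5 mm and 10.7 degrees, less where a joint would pass 70% of its speed; a pose out of reach is approached as far as the arm can. A call with a gripper value outside its range is refused whole. The fingers move at their own pace and stop on an object; "newtons" is the grip in N (left out, the last holds). Time passes only in rows, so rows that repeat a pose let the fingers close. It gives the time, the measured TCP pose, the force, the opening and the grip force at its end, in the units of the state.
- get_state(): the state, without advancing time (a new reading comes with each control period).
- read_camera(name): name is "scene" or "top"; returns (picture, depth): 420x560x3 uint8, red, green, blue; 420x560 float32, m along the optical axis (not along the pixel's ray), 0 where there is no reading.
- calibration(name): a dict with "mtx" (3x3 intrinsics, pixels), "world_from_camera" (4x4, takes a point from camera to world coordinates). Camera axes: x right, y up, looking along -z (the intrinsics and any distortion apply to the point x, -y, -z); pixel columns grow to the right and rows downward; lengths in m; the calibration is good to about 2 mm. A picture is of the moment at which its call begins. calibration takes no time and is no camera call.
- hand_in(): hands the job in; it is judged then, once.
The state is a dict: "clock": time; "joint_pos": joint angles; "qvel": joint speeds; "tau": joint torques, N m; "tcp_pos": TCP position; "orientation": TCP orientation; "wrist_force": force on the tool from outside, world axes, zero at the start; "ft_torque": the same for the moment, N m; "finger_gap": finger opening in m; "grip_force": force on a finger pad.
Only numpy, scipy, OpenCV 4.12 (cv2) and the standard library are available. Lean on these libraries where they do the work, as an engineer would, in place of code of your own. Each camera call takes 0.05 s, during which the arm holds its last target. There are 200 camera calls.

## Working session

There is one attempt and no reset: what is moved stays moved. The work goes in short steps, Python scripts to look and compute and a tool call to move; the robot and the scene stay as the last step left them, time stands still between calls to the robot, and variables do not carry over. Pictures are saved under pics/ and viewed, at most 10 in all, crops included, and the job is handed in when it is done.

Besides the shell and the picture viewer there is one more tool, called after "Call:" as name([rows], argument=value, ...), one row to a line, values as JSON. drive_tool: Moves the arm, as the interface text tells. Its arguments: {"type":"object","properties":{"deltas":{"type":"array","items":{"type":"array","items":{"type":"array","items":{"type":"number"}}}},"newtons":{"type":"number"}},"required":["deltas"]}

```bash
mkdir -p pics
python3 - <<'E'
from workcell import *
import cv2,numpy as np
np.set_printoptions(precision=4,suppress=True)
for n in("scene","top"):
    p,d=read_camera(n); cv2.imwrite(f"pics/{n}0.png",p[:,:,::-1]); np.savez(f"{n}0.npz",p=p,d=d)
    c=calibration(n); print(n,{k:np.array(v) if not isinstance(v,str) else v for k,v in c.items()}, (d==0).mean())
s=get_state(); print(s)
E
```

```text
scene {'mtx': array([[509.652 ,   0.    , 294.6929],
       [  0.    , 509.652 , 208.9945],
       [  0.    ,   0.    ,   1.    ]]), 'world_from_camera': array([[ 0.6813,  0.4478, -0.579 , -0.4056],
       [-0.732 ,  0.4156, -0.5399, -0.9406],
       [-0.0011,  0.7917,  0.611 ,  1.1071],
       [ 0.    ,  0.    ,  0.    ,  1.    ]])} 0.11164115646258503
top {'mtx': array([[440.0403,   0.    , 275.9451],
       [  0.    , 440.0403, 204.7921],
       [  0.    ,   0.    ,   1.    ]]), 'world_from_camera': array([[ 0.0009,  0.9903, -0.1388,  0.4106],
       [-1.    ,  0.0021,  0.0088, -0.0186],
       [ 0.0091,  0.1388,  0.9903,  1.2544],
       [ 0.    ,  0.    ,  0.    ,  1.    ]])} 0.003983843537414966
{'clock': 0.1, 'joint_pos': array([0.9864, 0.3139, 0.0451, 1.3036, 0.    , 1.4312]), 'qvel': array([-0.0019, -0.0018,  0.002 , -0.0003,  0.0011,  0.0006]), 'tau': array([  0.0017, -48.1726,  29.9243,   0.0128,  -0.0002,  -0.    ]), 'tcp_pos': array([0.2472, 0.5187, 0.2305]), 'orientation': array([-0.0003,  0.2206,  0.9754, -0.0008]), 'wrist_force': array([-0.4978, -0.0514, -0.4692]), 'ft_torque': array([ 0.042 , -0.0503,  0.0406]), 'grip_force': 0.0, 'finger_gap': 0.08537966883649177}
```

View pics/scene0.png

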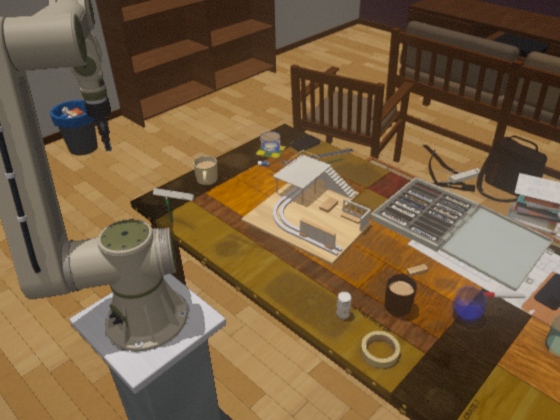

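View pics/top0.png

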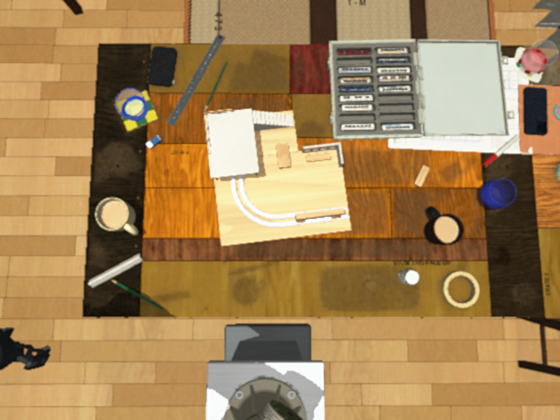

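The scene view shows the model with its bend at the left and the panel at (318,232). In the top view the board spans about (205-351, 108-245), the panel is at (320,215) and the gallery slab at (232,143). Next I'll take zoomed crops to get the geometry.

```bash
cat > h.py <<'E'
import numpy as np,cv2
from workcell import *
np.set_printoptions(precision=4,suppress=True)
def ray(n,u,v):
    c=calibration(n);K=np.array(c["mtx"]);T=np.array(c["world_from_camera"])
    uv=cv2.undistortPoints(np.array([[[u,v]]],float),K,None)[0,0]
    return T[:3,3],T[:3,:3]@np.array([uv[0],-uv[1],-1])
def onz(n,u,v,z):
    o,r=ray(n,u,v);return o+r*(z-o[2])/r[2]
def proj(n,P):
    c=calibration(n);K=np.array(c["mtx"]);T=np.array(c["world_from_camera"])
    q=(np.atleast_2d(P)-T[:3,3])@T[:3,:3];q=q*[1,-1,-1];q=q@K.T
    return q[:,:2]/q[:,2:]
def cloud(n,d):
    c=calibration(n);K=np.array(c["mtx"]);T=np.array(c["world_from_camera"])
    v,u=np.indices(d.shape)
    q=np.stack([(u-K[0,2])/K[0,0]*d,-(v-K[1,2])/K[1,1]*d,-d],-1)
    return q@T[:3,:3].T+T[:3,3]
E
python3 - <<'E'
from h import *
t=np.load("top0.npz");P=cloud("top",t["d"])
c=t["p"][100:255,195:365,::-1]
a=cv2.resize(c,None,fx=4.5,fy=3.8*4.5/3.8*0.85,interpolation=cv2.INTER_CUBIC)
cv2.imwrite("pics/topc.png",cv2.resize(c,None,fx=3.8,fy=3.8,interpolation=cv2.INTER_CUBIC))
s=np.load("scene0.npz");c=s["p"][145:265,235:385,::-1]
cv2.imwrite("pics/scenec.png",cv2.resize(c,None,fx=5,fy=5,interpolation=cv2.INTER_CUBIC))
for u,v in[(232,143),(285,230),(320,215),(300,180),(180,200),(320,240)]:print(u,v,P[v,u])
E
```

```text
232 143 [0.7428 0.0906 0.0924]
285 230 [ 0.5129 -0.0555  0.0108]
320 215 [ 0.5478 -0.1476  0.0799]
300 180 [ 0.6572 -0.0989  0.0105]
180 200 [0.5992 0.2455 0.0034]
320 240 [ 0.4856 -0.1559 -0.0036]
```

View pics/topc.png

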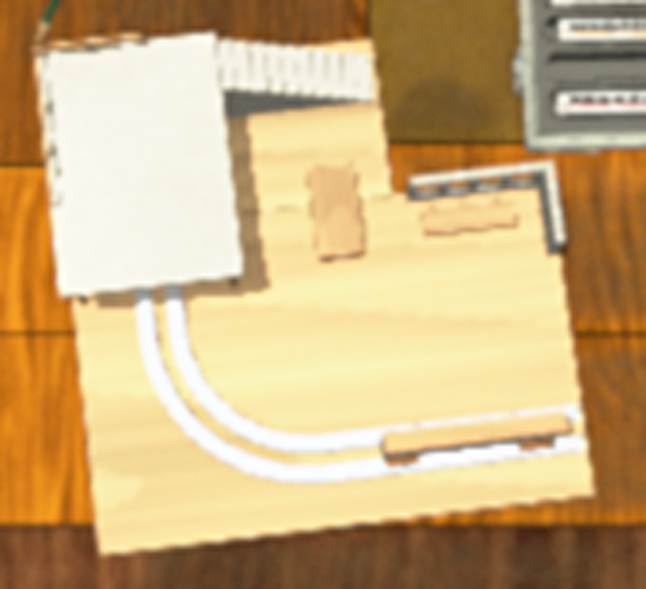

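View pics/scenec.png

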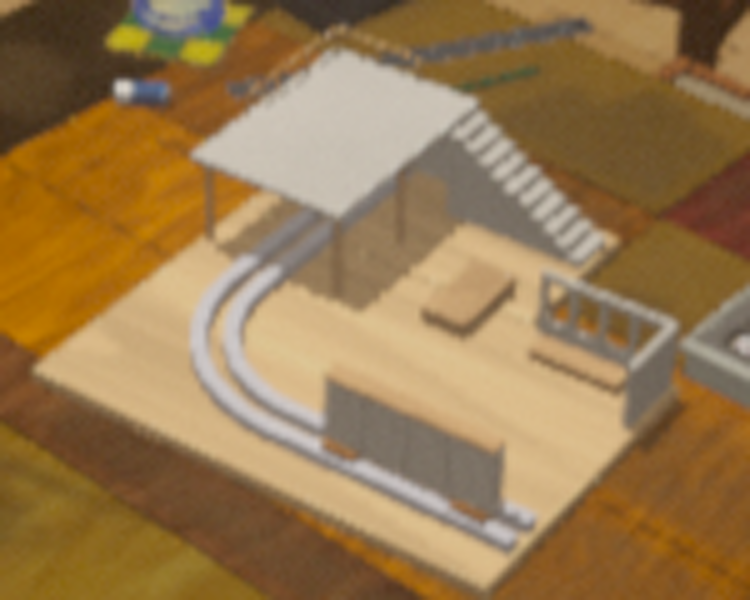

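The top crop shows the board's near corners at (101,553) and (593,494), and the slab's at (63,296), (238,278), (214,33) and (40,45). The panel's top edge runs from (385,441) to (570,421). The scene crop shows the same corners, so I'll cast rays onto their height planes and fit the board frame rigidly.

```bash
cat >> h.py <<'E'
def fit(src,dst):
    a,b=src.mean(0),dst.mean(0);H=(src-a).T@(dst-b)
    th=np.arctan2(H[0,1]-H[1,0],H[0,0]+H[1,1]);R=np.array([[np.cos(th),-np.sin(th)],[np.sin(th),np.cos(th)]])
    return th,b-R@a,(src@R.T+b-R@a)-dst
E
python3 - <<'E'
from h import *
T=lambda x,y:(x/3.8+195-.37,y/3.8+100-.37); S=lambda x,y:(x/5+235-.4,y/5+145-.4)
B=[((-.185,.185),.012),((-.185,-.185),.012),((-.005,.185),.091),((-.005,.055),.091),((.175,.055),.091),((.175,.185),.091)]
src=np.array([b[0] for b in B])
D={}
for n,f,pts in(("top",T,[(101,553),(593,494),(63,296),(238,278),(214,33),(40,45)]),("scene",S,[(35,371),(487,590),(193,155),(337,217),(476,103),(343,50)])):
    D[n]=np.array([onz(n,*f(*p),b[1])[:2] for p,b in zip(pts,B)])
    th,t,r=fit(src,D[n]);print(n,th,t);print(r*1000)
th,t,r=fit(np.r_[src,src],np.r_[D["top"],D["scene"]]);print("both",th,t)
R=np.array([[np.cos(th),-np.sin(th)],[np.sin(th),np.cos(th)]])
for n,f,pts in(("top",T,[(385,437),(570,417),(572,430),(385,452)]),("scene",S,[(330,371),(503,444)])):
    for p in pts:
        w=onz(n,*f(*p),.080);print("panel",n,w,R.T@(w[:2]-t))
E
```

```text
top 0.11698849474686386 [ 0.6753 -0.0364]
[[ 0.1485  1.6659]
 [-0.9966 -0.175 ]
 [ 1.371   1.5977]
 [ 3.1985 -3.7809]
 [ 0.941  -1.3771]
 [-4.6624  2.0693]]
scene 0.11938646102787316 [ 0.6733 -0.0369]
[[-0.3742  1.6737]
 [-0.3677 -0.0321]
 [-1.6046 -0.0438]
 [ 0.5797 -2.3677]
 [ 2.8082 -3.5232]
 [-1.0414  4.2931]]
both 0.11818486215217118 [ 0.6743 -0.0366]
panel top [ 0.5486 -0.0829  0.08  ] [-0.1303 -0.0311]
panel top [ 0.5632 -0.2143  0.08  ] [-0.1313 -0.1633]
panel top [ 0.5539 -0.2155  0.08  ] [-0.1407 -0.1634]
panel top [ 0.538  -0.0829  0.08  ] [-0.1408 -0.0298]
panel scene [ 0.5429 -0.0821  0.08  ] [-0.1358 -0.0297]
panel scene [ 0.5626 -0.2097  0.08  ] [-0.1314 -0.1587]
```

```bash
cat >> h.py <<'E'
from scipy.spatial.transform import Rotation as Ro
TH,BT=.1182,np.array([.6743,-.0366])
def path(s):  # track centre line, s = 0 at board y=-0.180
    a,b=.19,.19+.11*np.pi/2
    if s<a: return np.array([-.135,-.18+s])
    if s<b: t=(s-a)/.11; return np.array([-.025-.11*np.cos(t),.01+.11*np.sin(t)])
    return np.array([-.025+s-b,.12])
def panel(s):  # s of the trailing pin -> tail point, heading, mid (board)
    p=path(s); L=np.linspace(s+.09,s+.13,4001)
    q=path(L[np.argmin([abs(np.hypot(*(path(l)-p))-.1) for l in L])])
    e=(q-p)/np.hypot(*(q-p)); return p-.015*e,np.arctan2(e[1],e[0]),(p+q)/2
def pose(s,lean,zc=.045,gap=0,h=.011,side=0):
    tail,ps,_=panel(s); c,d=np.cos(TH),np.sin(TH)
    w=np.array([[c,-d],[d,c]])@tail+BT; ps+=TH; ph=np.radians(lean)
    f=np.array([np.cos(ps),np.sin(ps),0]);up=np.array([0,0,1.])
    x=-(np.cos(ph)*f+np.sin(ph)*up);z=np.sin(ph)*f-np.cos(ph)*up
    p=np.r_[w,zc]+h*x-gap*f
    return p,Ro.from_matrix(np.c_[x,np.cross(z,x),z])
def rows(tg,g=255):
    s=get_state();p0=np.array(s["tcp_pos"]);q=s["orientation"];R0=Ro.from_quat([q[1],q[2],q[3],q[0]])
    print("t",s["clock"],"tcp",p0,"F",s["wrist_force"],"q",s["joint_pos"])
    for p,R in tg:
        d=R0.inv().apply(p-p0);r=np.degrees((R0.inv()*R).as_rotvec())
        print([g]+[round(float(v),4) for v in d]+[round(float(v),1) for v in r])
E
python3 - <<'E'
from h import *
s0=.033
p,R=pose(s0,0,gap=.05)
a=p.copy();a[2]=.2
rows([(a,R),(p,R)]);print(a,p)
E
```

```text
t 0.1 tcp [0.2472 0.5187 0.2305] F [-0.4978 -0.0514 -0.4692] q [0.9864 0.3139 0.0451 1.3036 0.     1.4312]
[255, -0.6294, -0.578, 0.0313, -0.0, -0.1, -122.3]
[255, -0.6294, -0.5778, 0.1863, -0.0, -0.1, -122.3]
[ 0.5665 -0.274   0.2   ] [ 0.5665 -0.274   0.045 ]
```

Call:
drive_tool([
  [[255, -0.629, -0.578, 0.031, 0, 0, -122.3], [255, -0.629, -0.578, 0.031, 0, 0, -122.3], [255, -0.629, -0.578, 0.031, 0, 0, -122.3], [255, -0.629, -0.578, 0.031, 0, 0, -122.3], [255, -0.629, -0.578, 0.031, 0, 0, -122.3], [255, -0.629, -0.578, 0.031, 0, 0, -122.3], [255, -0.629, -0.578, 0.031, 0, 0, -122.3], [255, -0.629, -0.578, 0.031, 0, 0, -122.3], [255, -0.629, -0.578, 0.031, 0, 0, -122.3], [255, -0.629, -0.578, 0.031, 0, 0, -122.3], [255, -0.629, -0.578, 0.031, 0, 0, -122.3], [255, -0.629, -0.578, 0.031, 0, 0, -122.3]],
], newtons=40)

```text
clock: 1.6
tcp_pos: [0.4958, -0.0918, 0.2073]
orientation: [0.0, -0.694, 0.72, 0.0]
wrist_force: [1.1, 1.2, -0.7]
finger_gap: 0.0
grip_force: 0.0
```

Run:
```python
from h import *
p,R=pose(.033,0,gap=.05)
a=p.copy();a[2]=.2
rows([(a,R),(p,R)])
```

```text
t 1.6 tcp [ 0.4958 -0.0918  0.2073] F [ 1.1321  1.1935 -0.7021] q [-0.3426  0.1855 -0.1808  1.2048  0.0003 -1.8765]
[255, 0.1794, -0.0775, 0.0073, 0.0, 0.0, -8.9]
[255, 0.1795, -0.0775, 0.1623, 0.0, 0.0, -8.9]
```

Call:
drive_tool([
  [[255, 0.179, -0.077, 0.007, 0, 0, -8.9], [255, 0.179, -0.077, 0.007, 0, 0, -8.9], [255, 0.179, -0.077, 0.007, 0, 0, -8.9], [255, 0.179, -0.077, 0.007, 0, 0, -8.9], [255, 0.179, -0.077, 0.04, 0, 0, -8.9], [255, 0.179, -0.077, 0.08, 0, 0, -8.9], [255, 0.179, -0.077, 0.12, 0, 0, -8.9], [255, 0.179, -0.077, 0.15, 0, 0, -8.9], [255, 0.179, -0.077, 0.162, 0, 0, -8.9], [255, 0.179, -0.077, 0.162, 0, 0, -8.9]],
])

```text
clock: 2.85
tcp_pos: [0.5643, -0.2714, 0.0452]
orientation: [0.0, 0.746, -0.666, -0.001]
wrist_force: [-0.0, -0.4, 0.4]
finger_gap: 0.0004
grip_force: 0.0
```

Run:
```python
from h import *
rows([pose(.033,0,gap=g) for g in (.03,.01,.005,0)]+[pose(s,0) for s in (.038,.043,.053,.063)])
for n,(a,b,c,d),k in(("top",(150,270,240,420),4),):
    p,_=read_camera(n);cv2.imwrite("pics/t2.png",cv2.resize(p[a:b,c:d,::-1],None,fx=k,fy=k,interpolation=cv2.INTER_CUBIC))
```

```text
t 2.85 tcp [ 0.5643 -0.2714  0.0452] F [-0.0088 -0.427   0.4352] q [-0.5764  0.5218 -0.1095  0.9412  0.0002 -2.2604]
[255, -0.0172, -0.0018, 0.0002, 0.1, 0.1, -0.3]
[255, -0.0372, -0.0017, 0.0002, 0.1, 0.1, -0.3]
[255, -0.0422, -0.0017, 0.0003, 0.1, 0.1, -0.3]
[255, -0.0472, -0.0017, 0.0003, 0.1, 0.1, -0.3]
[255, -0.0522, -0.0016, 0.0003, 0.1, 0.1, -0.3]
[255, -0.0572, -0.0016, 0.0003, 0.1, 0.1, -0.3]
[255, -0.0672, -0.0016, 0.0003, 0.1, 0.1, -0.3]
[255, -0.0772, -0.0015, 0.0003, 0.1, 0.1, -0.3]
```

View pics/t2.png

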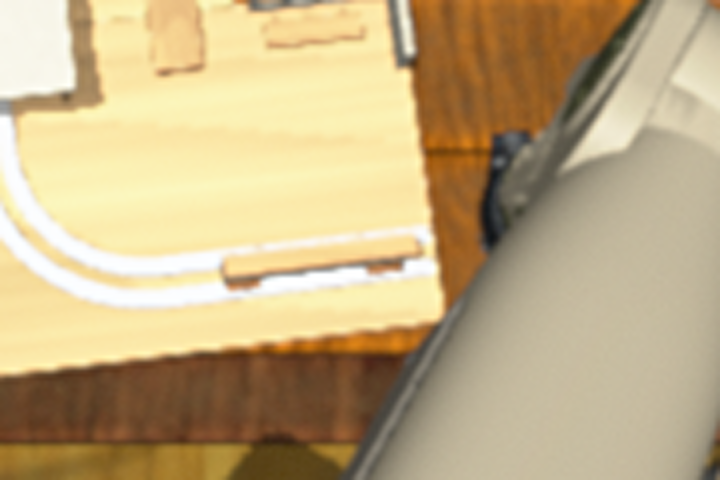

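The picture shows the gripper, at about (510,190), just clear of the panel's tail at (420,248). Everything else is untouched, so I'll start the push.

Call:
drive_tool([
  [[255, -0.017, -0.002, 0, 0, 0, -0.3], [255, -0.032, -0.002, 0, 0, 0, -0.3], [255, -0.038, -0.002, 0, 0, 0, -0.3], [255, -0.044, -0.002, 0, 0, 0, -0.3], [255, -0.05, -0.002, 0, 0, 0, -0.3], [255, -0.057, -0.002, 0, 0, 0, -0.3], [255, -0.067, -0.002, 0, 0, 0, -0.3], [255, -0.077, -0.002, 0, 0, 0, -0.3], [255, -0.077, -0.002, 0, 0, 0, -0.3]],
])

```text
clock: 4.03
tcp_pos: [0.5578, -0.1943, 0.0455]
orientation: [-0.0, 0.748, -0.664, -0.0]
wrist_force: [-0.1, 1.2, 0.4]
finger_gap: -0.0
grip_force: 0.0
```

```bash
cat >> h.py <<'E'
def topmask(name):
    p,d=read_camera("top");P=cloud("top",d);c,s=np.cos(TH),np.sin(TH)
    B=(P[...,:2]-BT)@np.array([[c,-s],[s,c]])
    m=(abs(P[...,2]-.08)<.008)&(B[...,0]>-.165)&(B[...,0]<.17)&(B[...,1]>-.2)&(B[...,1]<.17)&(abs(p.astype(int)[...,0]-p[...,2])>35)
    print("top-edge px",m.sum());b=B[m]
    if len(b)>8:
        (cx,cy),(w,h),a=cv2.minAreaRect((b*1000).astype(np.float32));print("rect mm",cx,cy,w,h,a,b.min(0),b.max(0))
    cv2.imwrite(name,cv2.resize(p[100:255,195:365,::-1],None,fx=3.8,fy=3.8,interpolation=cv2.INTER_CUBIC))
E
python3 - <<'E'
from h import *
topmask("pics/t3.png")
rows([pose(.033,0,gap=g) for g in (.0,)]+[pose(s,0) for s in (.073,.083,.093,.103,.113,.123,.133,.143)])
E
```

```text
top-edge px 227
rect mm -132.7291259765625 -59.704490661621094 14.773710250854492 118.35662078857422 0.19172130525112152 [-0.14   -0.1189] [-0.1251 -0.0005]
t 4.075 tcp [ 0.558  -0.1947  0.0455] F [ 0.5278 -0.896  -0.2302] q [-0.4718  0.461  -0.2108  0.8996  0.0004 -2.1612]
[255, 0.0297, 0.0008, 0.0005, 0.0, 0.0, 0.0]
[255, -0.0103, 0.0008, 0.0005, 0.0, 0.0, 0.0]
[255, -0.0203, 0.0008, 0.0005, 0.0, 0.0, 0.0]
[255, -0.0303, 0.0008, 0.0005, 0.0, 0.0, 0.1]
[255, -0.0403, 0.001, 0.0005, 0.0, 0.0, 0.5]
[255, -0.0503, 0.0014, 0.0005, 0.0, 0.0, 1.4]
[255, -0.0603, 0.0021, 0.0006, 0.0, 0.0, 2.9]
[255, -0.0704, 0.003, 0.0006, 0.0, 0.0, 5.0]
[255, -0.0805, 0.0042, 0.0006, 0.0, 0.0, 7.6]
```

Call:
drive_tool([
  [[255, -0.01, 0.001, 0, 0, 0, 0], [255, -0.02, 0.001, 0, 0, 0, 0], [255, -0.03, 0.001, 0, 0, 0, 0.1], [255, -0.04, 0.001, 0, 0, 0, 0.5], [255, -0.05, 0.0014, 0.0005, 0, 0, 1.4], [255, -0.06, 0.002, 0.0005, 0, 0, 2.9], [255, -0.07, 0.003, 0.0005, 0, 0, 5], [255, -0.0805, 0.004, 0.0005, 0, 0, 7.6], [255, -0.0805, 0.004, 0.0005, 0, 0, 7.6]],
])

```text
clock: 5.2
tcp_pos: [0.5443, -0.1148, 0.0451]
orientation: [0.0, -0.702, 0.712, 0.0]
wrist_force: [-0.3, -0.4, -0.7]
finger_gap: -0.0002
grip_force: 0.0
```

Run:
```python
from h import *
topmask("pics/t4.png")
t,ps,m=panel(.143);print("model mid",m,np.degrees(ps))
lean=lambda s:max(0,min(50,(s-.15)/.21*50))
rows([pose(s,lean(s)) for s in np.arange(.143,.244,.01)])
```

```text
top-edge px 197
rect mm 9.69775390625 -19.346824645996094 155.24607849121094 298.92132568359375 81.4030532836914 [-0.1367 -0.1049] [0.1691 0.0786]
model mid [-0.1284  0.0126] 82.45099131230842
t 5.25 tcp [ 0.5445 -0.1153  0.045 ] F [ 0.0468  0.3748 -0.8218] q [-0.3531  0.404  -0.3044  0.8629  0.0004 -1.9105]
[255, 0.0, 0.0002, 0.0, 0.0, 0.0, 0.0]
[255, -0.01, 0.003, 0.0002, 0.0, -0.7, 3.2]
[255, -0.02, 0.006, 0.0006, 0.2, -3.1, 6.9]
[255, -0.0303, 0.0092, 0.0011, 0.6, -5.4, 11.2]
[255, -0.0408, 0.0126, 0.0016, 1.1, -7.8, 15.9]
[255, -0.0515, 0.016, 0.002, 1.9, -10.1, 21.0]
[255, -0.0625, 0.0187, 0.0025, 2.9, -12.4, 26.2]
[255, -0.0737, 0.0204, 0.0029, 4.2, -14.6, 31.3]
[255, -0.085, 0.021, 0.0034, 5.6, -16.8, 36.4]
[255, -0.0964, 0.0206, 0.0038, 7.3, -18.8, 41.5]
[255, -0.1076, 0.0191, 0.0042, 9.1, -20.9, 46.5]
```

Call:
drive_tool([
  [[255, -0.01, 0.003, 0, 0, -0.7, 3.2], [255, -0.02, 0.006, 0.0005, 0.2, -3.1, 6.9], [255, -0.03, 0.009, 0.001, 0.6, -5.4, 11.2], [255, -0.041, 0.0125, 0.0015, 1.1, -7.8, 15.9], [255, -0.0515, 0.016, 0.002, 1.9, -10.1, 21], [255, -0.0625, 0.0187, 0.0025, 2.9, -12.4, 26.2], [255, -0.0625, 0.0187, 0.0025, 2.9, -12.4, 26.2]],
])

```text
clock: 6.12
tcp_pos: [0.526, -0.0532, 0.0424]
orientation: [0.094, -0.518, 0.848, 0.058]
wrist_force: [0.1, 0.3, 0.4]
finger_gap: 0.0002
grip_force: 0.0
```

Run:
```python
from h import *
topmask("pics/t5.png")
t,ps,m=panel(.203);print("model mid",m,np.degrees(ps),"tail",t)
lean=lambda s:max(0,min(50,(s-.15)/.21*50))
rows([pose(s,lean(s)) for s in np.arange(.203,.304,.01)])
```

```text
top-edge px 266
rect mm 8.991104125976562 71.10588073730469 315.2402038574219 109.21461486816406 3.671104907989502 [-0.1453  0.0072] [0.1698 0.1201]
model mid [-0.1064  0.0645] 56.19288573366718 tail [-0.1426  0.0105]
t 6.175 tcp [ 0.5266 -0.0535  0.0426] F [ 0.8565 -0.2597  0.0184] q [-0.379   0.332  -0.4447  0.7734  0.2189 -1.4751]
[255, -0.0008, 0.0005, 0.0002, -0.0, -0.0, -0.0]
[255, -0.0098, 0.0069, 0.0026, 1.2, -2.4, 5.0]
[255, -0.0193, 0.0125, 0.0052, 2.7, -4.8, 10.0]
[255, -0.0293, 0.0171, 0.0079, 4.4, -7.1, 15.0]
[255, -0.0397, 0.0208, 0.0106, 6.2, -9.4, 19.9]
[255, -0.0504, 0.0235, 0.0135, 8.3, -11.7, 24.7]
[255, -0.0613, 0.0251, 0.0163, 10.6, -14.0, 29.4]
[255, -0.0722, 0.0255, 0.0192, 12.9, -16.1, 33.6]
[255, -0.0829, 0.0246, 0.022, 15.2, -18.3, 37.3]
[255, -0.0933, 0.0227, 0.0247, 17.4, -20.4, 40.4]
[255, -0.1034, 0.0196, 0.0273, 19.7, -22.5, 43.1]
```

View pics/t5.png

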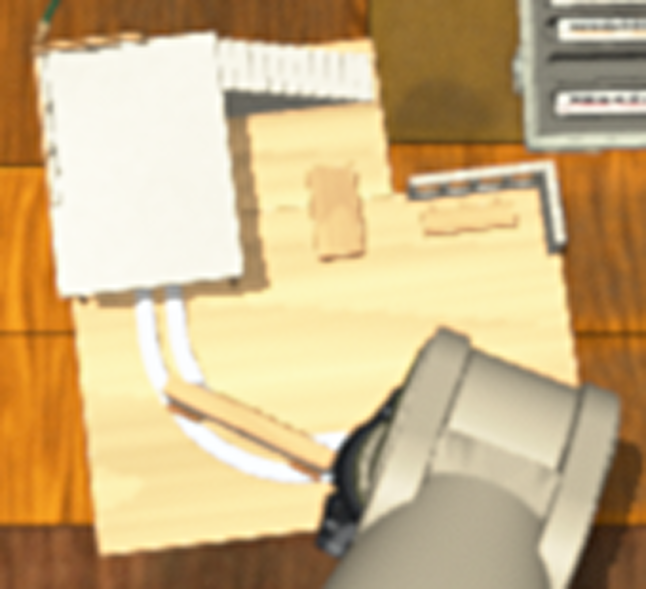

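The panel is following the bend. Its nose is at about (175,385) and its tail, at the finger, is at about (325,470), as modelled. I'll continue.

Call:
drive_tool([
  [[255, -0.01, 0.007, 0.0025, 1.2, -2.4, 5], [255, -0.0193, 0.0125, 0.005, 2.7, -4.8, 10], [255, -0.0293, 0.017, 0.008, 4.4, -7.1, 15], [255, -0.0397, 0.021, 0.0105, 6.2, -9.4, 19.9], [255, -0.0505, 0.0235, 0.0135, 8.3, -11.7, 24.7], [255, -0.0613, 0.025, 0.0163, 10.6, -14, 29.4], [255, -0.0722, 0.0255, 0.019, 12.9, -16.1, 33.6], [255, -0.083, 0.0246, 0.022, 15.2, -18.3, 37.3], [255, -0.083, 0.0246, 0.022, 15.2, -18.3, 37.3]],
])

```text
clock: 7.3
tcp_pos: [0.5432, 0.0352, 0.0386]
orientation: [0.267, -0.191, 0.943, 0.054]
wrist_force: [0.1, 0.0, -0.5]
finger_gap: -0.0005
grip_force: 0.0
```

Run:
```python
from h import *
topmask("pics/t6.png")
t,ps,m=panel(.283);print("model mid",m,np.degrees(ps),"tail",t)
lean=lambda s:max(0,min(50,(s-.15)/.21*50))
rows([pose(s,lean(s),zc=.045+.005*lean(s)/50) for s in np.arange(.283,.384,.01)])
```

```text
top-edge px 240
rect mm 5.58001708984375 88.2947998046875 78.43513488769531 335.7793884277344 85.15831756591797 [-0.1613  0.035 ] [0.1696 0.1283]
model mid [-0.0499  0.1062] 16.075977250128826 tail [-0.1124  0.0882]
t 7.35 tcp [0.544  0.0346 0.0391] F [ 0.6262 -0.0752  0.928 ] q [-0.268   0.1458 -0.8943  0.0798  0.3304 -0.5918]
[255, -0.0013, -0.0004, -0.0031, 0.0, -0.0, 0.1]
[255, -0.0093, 0.0051, 0.002, 2.0, -2.4, 3.2]
[255, -0.0177, 0.0094, 0.0073, 3.9, -4.8, 5.9]
[255, -0.0263, 0.0127, 0.0128, 5.6, -7.2, 8.0]
[255, -0.0351, 0.0148, 0.0183, 7.1, -9.5, 9.7]
[255, -0.044, 0.0157, 0.0239, 8.4, -11.9, 11.0]
[255, -0.0528, 0.0156, 0.0294, 9.5, -14.2, 11.9]
[255, -0.0615, 0.0143, 0.0349, 10.2, -16.6, 12.3]
[255, -0.07, 0.012, 0.0402, 10.6, -18.2, 12.3]
[255, -0.0781, 0.0092, 0.0452, 10.6, -18.2, 12.3]
[255, -0.0863, 0.0064, 0.0503, 10.6, -18.2, 12.3]
```

View pics/t6.png

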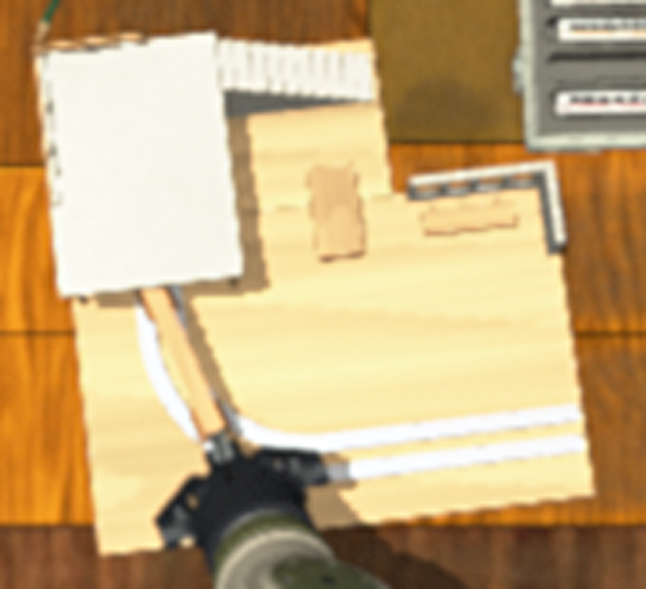

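The panel's nose is entering under the slab at (155,290) and its tail is at (210,435), with the finger directly behind it.

Call:
drive_tool([
  [[255, -0.0093, 0.005, 0.002, 2, -2.4, 3.2], [255, -0.0177, 0.0095, 0.0073, 3.9, -4.8, 5.9], [255, -0.0263, 0.0127, 0.0128, 5.6, -7.2, 8], [255, -0.035, 0.0148, 0.0183, 7.1, -9.5, 9.7], [255, -0.044, 0.0157, 0.024, 8.4, -11.9, 11], [255, -0.053, 0.0156, 0.0294, 9.5, -14.2, 11.9], [255, -0.0615, 0.0143, 0.035, 10.2, -16.6, 12.3], [255, -0.07, 0.012, 0.04, 10.6, -18.2, 12.3], [255, -0.078, 0.009, 0.045, 10.6, -18.2, 12.3], [255, -0.078, 0.009, 0.045, 10.6, -18.2, 12.3]],
])

```text
clock: 8.6
tcp_pos: [0.6426, 0.0788, 0.0475]
orientation: [0.412, -0.053, 0.909, 0.024]
wrist_force: [0.0, 0.1, -0.2]
finger_gap: -0.0002
grip_force: 0.0
```

Run:
```python
from h import *
topmask("pics/t7.png")
p,_=read_camera("scene");cv2.imwrite("pics/s7.png",cv2.resize(p[145:265,235:385,::-1],None,fx=5,fy=5,interpolation=cv2.INTER_CUBIC))
t,ps,m=panel(.373);print("model mid",m,np.degrees(ps),"tail",t)
rows([pose(s,50,zc=.05) for s in list(np.arange(.373,.4,.01))+[.403,.408,.41,.413,.415,.418]])
print(panel(.413)[0])
```

```text
top-edge px 23
rect mm -25.392650604248047 127.40394592285156 11.20422649383545 45.8167724609375 77.4280776977539 [-0.0466  0.1173] [-0.0028  0.1378]
model mid [0.0352 0.12  ] 0.0 tail [-0.0298  0.12  ]
t 8.7 tcp [0.6424 0.0789 0.048 ] F [ 0.4854 -0.2511 -0.0678] q [-0.0657  0.319  -1.0258 -0.6183  0.1367 -0.1193]
[255, 0.0172, 0.0015, -0.0099, -0.1, -1.2, -0.1]
[255, 0.0106, 0.0015, -0.0024, -0.1, -1.2, -0.1]
[255, 0.0041, 0.0015, 0.0051, -0.1, -1.2, -0.1]
[255, -0.0025, 0.0015, 0.0127, -0.1, -1.2, -0.1]
[255, -0.0058, 0.0015, 0.0164, -0.1, -1.2, -0.1]
[255, -0.0071, 0.0016, 0.0179, -0.1, -1.2, -0.1]
[255, -0.0091, 0.0016, 0.0202, -0.1, -1.2, -0.1]
[255, -0.0104, 0.0016, 0.0217, -0.1, -1.2, -0.1]
[255, -0.0124, 0.0016, 0.024, -0.1, -1.2, -0.1]
[0.0102 0.12  ]
```

View pics/s7.png

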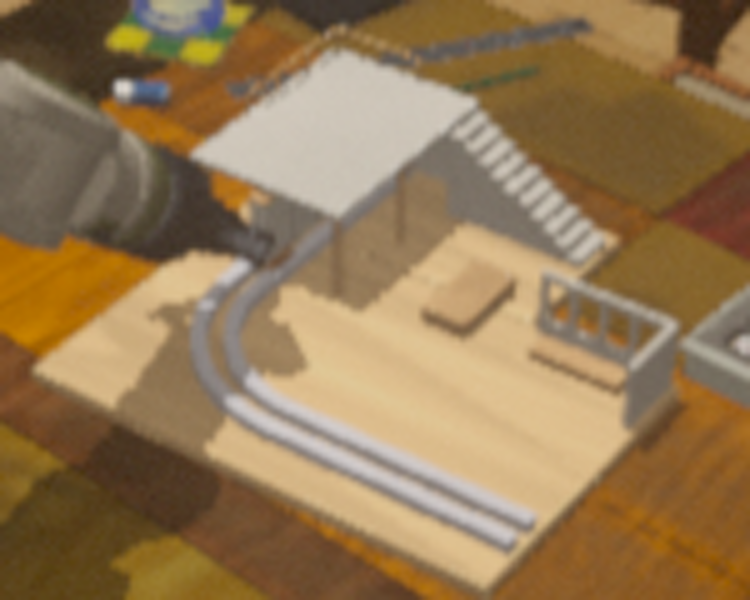

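The finger leads under the slab, with the panel's tail at about (265,240). Joint 3 is at its limit (-1.03) at this reach, so the TCP ended up about 19 mm ahead and 7 mm high. That eases farther forward, so I'll take a small test step.

Call:
drive_tool([
  [[255, -0.001, 0.001, 0.009, 0, -1.2, 0], [255, -0.0025, 0.0015, 0.0127, 0, -1.2, 0], [255, -0.0025, 0.0015, 0.0127, 0, -1.2, 0]],
])

```text
clock: 9.07
tcp_pos: [0.653, 0.082, 0.0415]
orientation: [0.422, -0.052, 0.905, 0.025]
wrist_force: [-0.5, -0.3, 0.6]
finger_gap: -0.0001
grip_force: 0.0
```

Run:
```python
from h import *
rows([pose(s,50,zc=.05) for s in [.403,.408,.413,.418,.423,.428,.433]])
```

```text
t 9.075 tcp [0.653  0.082  0.0415] F [-0.5295 -0.3416  0.6303] q [-0.0586  0.3633 -1.0241 -0.6824  0.1341 -0.1117]
[255, -0.0002, -0.0003, 0.0001, -0.1, 0.0, -0.1]
[255, -0.0034, -0.0003, 0.004, -0.1, 0.0, -0.1]
[255, -0.0066, -0.0003, 0.0078, -0.1, 0.0, -0.1]
[255, -0.0099, -0.0003, 0.0116, -0.1, 0.0, -0.1]
[255, -0.0131, -0.0003, 0.0155, -0.1, 0.0, -0.1]
[255, -0.0163, -0.0003, 0.0193, -0.1, 0.0, -0.1]
[255, -0.0195, -0.0002, 0.0231, -0.1, 0.0, -0.1]
```

Call:
drive_tool([
  [[255, -0.0032, 0, 0.004, 0, 0, 0], [255, -0.0065, 0, 0.0078, 0, 0, 0], [255, -0.0085, 0, 0.01, 0, 0, 0], [255, -0.0098, 0, 0.0116, 0, 0, 0], [255, -0.0098, 0, 0.0116, 0, 0, 0]],
])

```text
clock: 9.7
tcp_pos: [0.6686, 0.0839, 0.0419]
orientation: [0.423, -0.052, 0.904, 0.025]
wrist_force: [-0.3, -0.5, -0.3]
finger_gap: -0.0001
grip_force: 0.0
```

Call:
drive_tool([
  [[255, -0.0013, 0, 0.0015, 0, 0, 0], [255, -0.0026, 0, 0.003, 0, 0, 0], [255, -0.0026, 0, 0.003, 0, 0, 0]],
])

```text
clock: 10.07
tcp_pos: [0.6724, 0.0843, 0.0418]
orientation: [0.423, -0.052, 0.904, 0.025]
wrist_force: [0.2, 0.1, 0.4]
finger_gap: -0.0001
grip_force: 0.0
```

Call:
drive_tool([
  [[255, -0.0006, 0, 0.0008, 0, 0, 0], [255, -0.0006, 0, 0.0008, 0, 0, 0]],
])

```text
clock: 10.32
tcp_pos: [0.6733, 0.0844, 0.0418]
orientation: [0.423, -0.052, 0.904, 0.025]
wrist_force: [-0.7, 0.9, 0.2]
finger_gap: 0.0001
grip_force: 0.3
```

Call:
drive_tool([
  [[255, -0.0006, 0, 0.0008, 0, 0, 0], [255, -0.0013, 0, 0.0015, 0, 0, 0]],
])

```text
clock: 10.58
tcp_pos: [0.6746, 0.0846, 0.0416]
orientation: [0.422, -0.052, 0.905, 0.025]
wrist_force: [-11.8, -2.1, 8.9]
finger_gap: 0.0003
grip_force: 5.7
```

Call:
drive_tool([
  [[255, -0.0006, 0, 0.0008, 0, 0, 0], [255, -0.0006, 0, 0.0008, 0, 0, 0]],
])

```text
clock: 10.82
tcp_pos: [0.6746, 0.0846, 0.0413]
orientation: [0.422, -0.052, 0.905, 0.025]
wrist_force: [-12.5, -2.0, 7.3]
finger_gap: 0.0001
grip_force: 6.2
```

Run:
```python
from h import *
rows([pose(s,50,zc=.05) for s in [.423,.428,.433]])
p,d=read_camera("scene");cv2.imwrite("pics/s8.png",cv2.resize(p[145:235,255:345,::-1],None,fx=6.5,fy=6.5,interpolation=cv2.INTER_CUBIC))
```

```text
t 10.825 tcp [0.6746 0.0846 0.0413] F [-12.5457  -1.9733   7.2629] q [-0.0496  0.385  -0.9722 -0.6521  0.1268 -0.1055]
[255, 0.0007, -0.0004, -0.0013, -0.1, -0.0, -0.2]
[255, -0.0025, -0.0003, 0.0025, -0.1, -0.0, -0.2]
[255, -0.0057, -0.0003, 0.0063, -0.1, -0.0, -0.2]
```

View pics/s8.png

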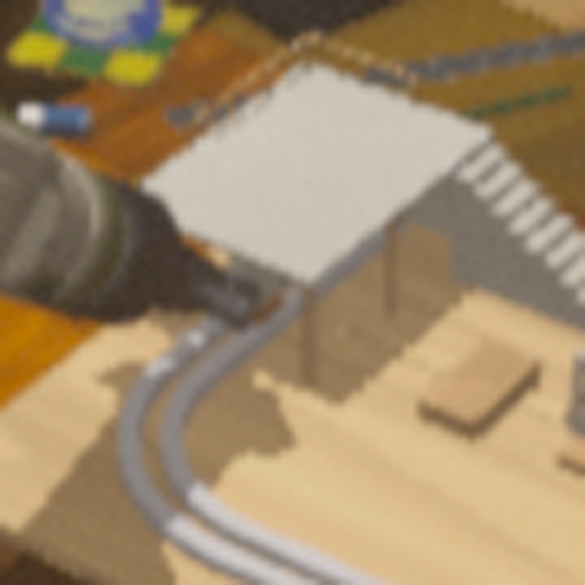

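The finger is under the slab's front edge at about (240,300), and the force jumped to 12 N with the tip within 1 mm of the predicted home position. The panel is home, so I'll back off level and then retreat along the tool axis.

Call:
drive_tool([
  [[255, 0.0026, 0, -0.003, 0, 0, 0], [255, 0.0077, 0, -0.0092, 0, 0, 0], [255, 0.0077, 0, -0.022, 0, 0, 0], [255, 0.0077, 0, -0.045, 0, 0, 0], [255, 0.0077, 0, -0.075, 0, 0, 0], [255, 0.0077, 0, -0.11, 0, 0, 0], [255, 0.0077, 0, -0.15, 0, 0, 0], [255, 0.0077, 0, -0.15, 0, 0, 0]],
])

```text
clock: 11.88
tcp_pos: [0.5786, 0.0722, 0.1544]
orientation: [0.41, -0.053, 0.91, 0.025]
wrist_force: [0.7, -0.9, 0.5]
finger_gap: -0.0
grip_force: 0.0
```

Run:
```python
from h import *
rows([])
p,d=read_camera("scene");cv2.imwrite("pics/s9.png",cv2.resize(p[145:235,255:345,::-1],None,fx=6.5,fy=6.5,interpolation=cv2.INTER_CUBIC))
tl=(np.array([[np.cos(TH),-np.sin(TH)],[np.sin(TH),np.cos(TH)]])@np.array([[.02,.12],[.02,.127],[.02,.113]]).T).T+BT
for z in(.027,.08):print((proj("scene",np.c_[tl,[z]*3])-[255,145])*6.5)
```

```text
t 11.875 tcp [0.5786 0.0722 0.1544] F [ 0.6923 -0.9473  0.5427] q [-0.0974 -0.0695 -1.027  -0.2216  0.1613 -0.1423]
[[240.3806 312.9217]
 [230.2686 308.582 ]
 [250.5287 317.2768]]
[[239.9564 234.2742]
 [229.6645 229.9991]
 [250.2856 238.5648]]
```

View pics/s9.png

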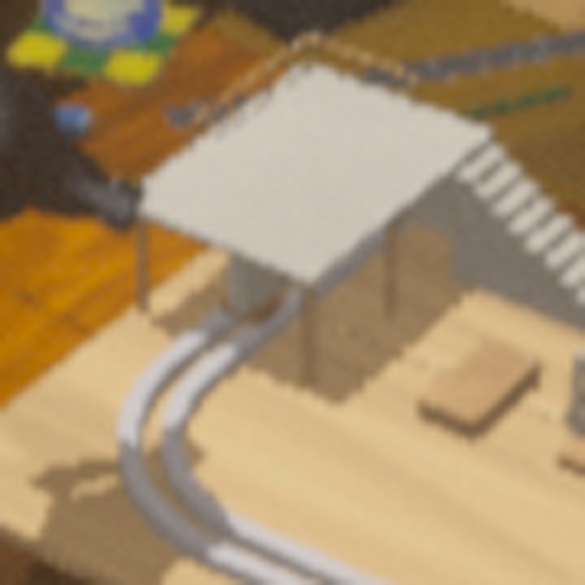

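The panel's tail shows under the slab at columns 230-250, with its bottom at rows 308-317. That matches the predicted home position, and the arm is clear.

```bash
python3 -c "from workcell import hand_in;print(hand_in())"
```

```text
the job is handed in; nothing more can be done
None
```

I pushed the panel round the bend and home against the buffer, backed the arm clear, and handed the job in at about 12 s; the last picture shows the tail where home predicts, but the hand-in returned no verdict.

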